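Hold the light box shutter half open

ROBOT

A 7-joint arm with a two-finger parallel gripper is mounted at the origin on the work surface. World frame = base frame: x ahead of the robot, y to its left, z up, the work surface at z = 0. Lengths are in mm, angles in rad, forces in N, time in s.
With the tool pointing down it reaches from about 400 to 875 mm from the base axis. Payload 4.4 kg.
Tool frame: the origin (TCP) lies at the very end of the fingers, on their centre line; the grasp point (between the pads) lies 19 mm behind it; y points along the fingers, z is the direction in which the jaws open and shut, and the axes are right-handed (so a half turn about y gives the same grasp; the last joint's range is limited). The gripper opens to 85 mm and grips with 20 to 120 N. Pads are 22 mm wide; open, the fingers measure 114 mm over their backs; the gripper's body (76 mm by 85 mm) begins 54 mm behind the grasp point. The pads swing forward as they close: fully open they stand 13 mm farther back than shut.
Start: joints at [1.055, 0.628, 0.038, 1.517, -0.027, 0.996, -0.02], TCP at [282.639, -585.349, 231.313] pointing down, gripper open.
Joint ranges: [-3.06, 3.06], [-0.37, 2.12], [-1.25, 1.32], [0.18, 2.47], [-1.1, 4.24], [0.23, 1.98], [-2.94, 2.94]. Speed limits (rad/s): [2.57, 2.57, 3.14, 3.14, 3.14, 3.14, 3.14].

INTERFACE

Orientations are given as [roll, pitch, yaw] about the fixed x, y, z axes, in that order (R = Rz(yaw) Ry(pitch) Rx(roll)).
In Python, from cell import read_state, get_image, finish_job gives the robot as it stands. The module is installed in compiled form; this text tells all that it offers.
- The arm moves only by the tool servo_tool, never from a script. Its argument "increments" is a list of rows, each an object of numbers: "dx", "dy", "dz": the shift along the world's x, y, z in cm; "ax", "ay", "az": the turn, a rotation vector about the world's x, y, z in rad; "claw": the closure, from -1 (fully open) to 1 (shut). A call has 1 to 8 rows; each row is the pose to reach, as a shift and turn from the pose commanded when the call began; what a row does not reach only later rows make up. A row lasts 1/12 s, in which the tool goes at most 41.7 mm and 7.16 degrees, less where a joint would pass 70% of its speed; a pose out of reach is approached as far as the arm can. A call with a gripper value outside its range is refused whole. The fingers move at their own pace and stop on an object; the grip force is fixed at half the most. Time passes only in rows, so rows that repeat a pose let the fingers close. It gives the time, the measured TCP pose, the force and the opening at its end, in the units of the state.
- read_state(): the state, without advancing time (a new reading comes with each control period).
- get_image(name): name is "scene" or "top"; returns a dict with "color" (400x640x3 uint8, red, green, blue), "fov_y" (degrees; the focal length in pixels is half the picture's height over the tangent of half this angle, whatever the lens; pixels are square), "cx", "cy" (the principal point, pixels), "R" (3x3) and "t" (3): a world point X has camera coordinates R X + t. Camera axes: x right, y down, z forward; pixel columns grow to the right and rows downward; lengths in mm; the calibration is good to about 2 mm. A picture is of the moment at which its call begins. There is no depth.
- finish_job(): hands the job in, once; it reports no verdict.
The state is a dict: "clock": time; "qpos": joint angles; "qd": joint speeds; "tau": joint torques, N m; "eef_pos": TCP position; "tool_rot": TCP orientation; "force": force on the tool from outside, world axes, zero at the start; "torque": the same for the moment, N m; "width": finger opening in mm.
Only numpy, scipy, OpenCV 4.12 (cv2) and the standard library are available. Lean on these libraries where they do the work, as an engineer would, in place of code of your own. Each camera call takes 0.05 s, during which the arm holds its last target.

TASK

On the optician's light box two sprung shutters cover two windows, and one of them, you cannot see which, is caught by a latch inside and gives only a few millimetres. Feel which shutter slides freely, slide that one away from the robot against its spring to half of its travel, so that its edge crosses the middle of the window, and finish while still holding it there with the gripper: do not let go. Leave the other window covered and the spectacles and other things around where they lie.

Things in the scene. Friction and masses are not known exactly. Their poses are not given: they have to be found in the camera images.
- lightbox: fixed white light box, 200 (x) x 240 (y) x 70 mm high; on its dark top two round white windows, 60 mm across, at x = -55, y = +60 and -60 mm, each covered by a flat grey shutter between 8 mm high rails. Origin at the centre of the underside; +x is the way both shutters open (away from the robot), y left, z up. Either shutter may be the caught one.
- shutter_l (a joint): slide of the left (+y) shutter, m: 0 = closed, where its spring keeps it; grows as it slides along the light box's +x (away from the robot); 0.030 = half travel; 0.060 = fully open, at its end stop. The spring pushes it shut with about 4.5 N at 0, 10 N at half travel, 15 N fully open. If caught, it gives about 6 mm against the same spring, then stops dead.
- tab_l (a point): centre (half-way up) of the upright black thumb tab on the left shutter: 10 mm thick along the slide (x), 30 mm wide (y), 40 mm tall, foot 77 mm and top 117 mm above the table. It stands on the 70 x 70 x 4 mm grey shutter plate and moves with it: in the light box's frame at x = -30, y = +60 mm when closed, x = 0 at half travel. Axes as the light box's.
- shutter_r (a joint): slide of the right (-y) shutter, m: 0 = closed, where its spring keeps it; grows as it slides along the light box's +x (away from the robot); 0.030 = half travel; 0.060 = fully open, at its end stop. The spring pushes it shut with about 4.5 N at 0, 10 N at half travel, 15 N fully open. If caught, it gives about 6 mm against the same spring, then stops dead.
- tab_r (a point): centre (half-way up) of the upright black thumb tab on the right shutter: 10 mm thick along the slide (x), 30 mm wide (y), 40 mm tall, foot 77 mm and top 117 mm above the table. It stands on the 70 x 70 x 4 mm grey shutter plate and moves with it: in the light box's frame at x = -30, y = -60 mm when closed, x = 0 at half travel. Axes as the light box's.
- specs_a: bystander: a pair of folded spectacles with black rims, 136 x 28 x 40 mm, standing on its rims in front of (nearer the robot than) the light box; origin at its underside
- specs_b: bystander: folded steel-rimmed spectacles, same size, to the right of the light box; origin at its underside
- specs_c: bystander: folded copper-coloured spectacles, same size, beyond the light box; origin at its underside
- case: bystander: closed soft-blue spectacle case, 160 x 62 x 40 mm, to the left of the light box; origin at its underside
- trial_lens: bystander: a loose brass lens ring, 38 mm across and 6 mm high, lying on top of the light box near its far edge, between the two shutters; origin at its underside
- ruler: bystander: flat white ruler, 150 x 26 x 4 mm, lying in front of the light box; origin at its underside
- driver: bystander: small screwdriver, 130 mm long, lying beyond the light box; origin at its underside

How it is judged:
By the outcome, as a careful person would: the job done as asked, in the order asked, and still so for the second after the job is handed in, while the arm keeps its last pose, push and grip.
It also fails if it takes over 48 s, if anything falls off the work surface, if the arm or the gripper's body presses on something with over 40 N, if the wrist force passes 120 N, or if a joint passes its speed limit or range.

## Working session

There is one attempt and no reset: what is moved stays moved. The work goes in short steps, Python scripts to look and compute and a tool call to move; the robot and the scene stay as the last step left them, time stands still between calls to the robot, and variables do not carry over. Pictures are saved under pics/ and viewed, and the job is handed in when it is done.

Besides the shell and the picture viewer there is one more tool, called after "Request:" in YAML: its name, and indented under it one key for each argument. servo_tool: Moves the arm, as the interface text tells. Its arguments: {"type":"object","properties":{"increments":{"type":"array","items":{"type":"object","properties":{"dx":{"type":"number"},"dy":{"type":"number"},"dz":{"type":"number"},"ax":{"type":"number"},"ay":{"type":"number"},"az":{"type":"number"},"claw":{"type":"number"}}}}},"required":["increments"]}

```bash
mkdir -p pics; python3 - <<'E'
from cell import *
import cv2,numpy as np
print(read_state())
for n in("scene","top"):
    i=get_image(n); cv2.imwrite(f"pics/{n}0.png",i["color"][:,:,::-1]); print(n,i["fov_y"],i["cx"],i["cy"],i["R"],i["t"])
    np.savez(f"{n}0.npz",**i)
E
```

```text
{'clock': 0.0, 'qpos': array([ 1.05518157,  0.62932217,  0.0384047 ,  1.51838643, -0.02699428,
        0.99631294, -0.02000563]), 'qd': array([ 0.00016745, -0.00312739,  0.0007786 , -0.00019555,  0.00046961,
        0.00173444, -0.00064904]), 'tau': array([-1.39303793e-04, -5.63412595e+01,  1.22638676e+00, -1.93451375e+01,
        1.10203525e-02,  1.02635846e-02, -2.48944622e-05]), 'eef_pos': array([ 282.38528627, -584.74665969,  230.3980542 ]), 'tool_rot': array([-1.57270842e+00, -7.43302921e-06, -2.69175068e+00]), 'force': array([ 0.79926693, -0.45109054, -0.04704731]), 'torque': array([-0.03815047, -0.02910518, -0.01856575]), 'width': 85.50022673008274}
scene 50.203862782231596 317.6080690945527 202.92216803609125 [[-0.31920002  0.94765061  0.00834718]
 [ 0.81708533  0.27966196 -0.50414357]
 [-0.48008635 -0.15410228 -0.86357952]] [ 134.78682935 -460.2306798  1166.634416  ]
top 48.25131848974598 318.9202463947077 196.76228523065242 [[ 0.13107546 -0.99134914  0.00679084]
 [-0.96465115 -0.12911915 -0.22973116]
 [ 0.22862062  0.02356132 -0.97323043]] [-15.00214951 595.09400108 834.2664249 ]
```

View pics/scene0.png

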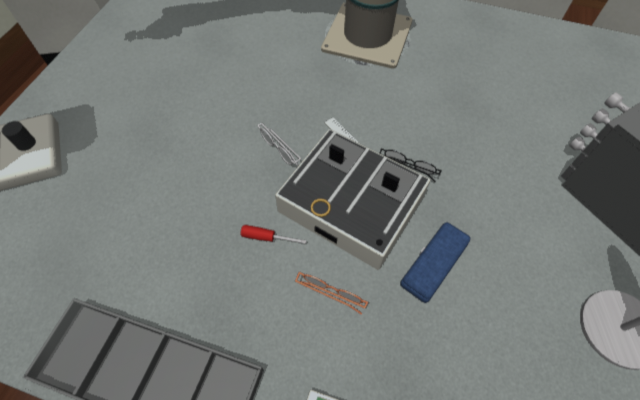

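View pics/top0.png

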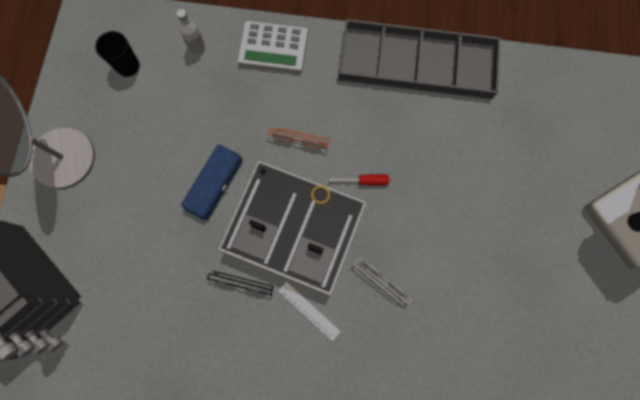

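The scene view looks back toward the robot, with tabs at about (336,154) and (391,181). In the top view they are at about (258,226) (left) and (316,249) (right). Next I'll measure them in enlarged crops.

```bash
cat > h.py <<'E'
import numpy as np,cv2
def load(n): return dict(np.load(n+".npz"))
def K(i):
    f=200/np.tan(np.radians(float(i["fov_y"]))/2); return f
def ray(i,u,v,z):
    f=K(i); d=i["R"].T@np.array([(u-i["cx"])/f,(v-i["cy"])/f,1]); c=-i["R"].T@i["t"]
    return c+d*(z-c[2])/d[2]
def proj(i,X):
    p=i["R"]@np.array(X,float)+i["t"]; f=K(i); return [float(f*p[0]/p[2]+i["cx"]),float(f*p[1]/p[2]+i["cy"])]
E
python3 - <<'E'
from h import *
s=load("scene0");t=load("top0")
a=t["color"][150:305,200:390,::-1]; cv2.imwrite("pics/tc.png",cv2.resize(a,None,fx=4,fy=3.8,interpolation=2) if 0 else cv2.resize(a,None,fx=3.8,fy=3.8,interpolation=cv2.INTER_CUBIC))
a=s["color"][110:275,255:450,::-1]; cv2.imwrite("pics/sc.png",cv2.resize(a,None,fx=3.6,fy=3.6,interpolation=cv2.INTER_CUBIC))
for n,i,roi in(("s",s,(110,275,265,440)),("t",t,(150,305,200,380))):
    g=i["color"].max(2); m=np.zeros_like(g); y0,y1,x0,x1=roi
    m[y0:y1,x0:x1]=(g[y0:y1,x0:x1]<30)*255
    k,l,st,c=cv2.connectedComponentsWithStats(m)
    for j in range(1,k):
        if st[j,4]>25: print(n,st[j],c[j].round(1),ray(i,*c[j],97).round(1))
E
```

```text
s [330 146  14  18 180] [336.1 154. ] [485.1  58.7  97. ]
s [382 173  17  18 198] [390.1 181.8] [514.1 175.1  97. ]
s [315 227  22  16  88] [325.5 234.4] [659.   93.5  97. ]
t [251 222  14   9  59] [257.5 226.2] [511.9 172.7  97. ]
t [309 247  12   7  35] [314.7 249.7] [481.5  57.4  97. ]
```

View pics/tc.png

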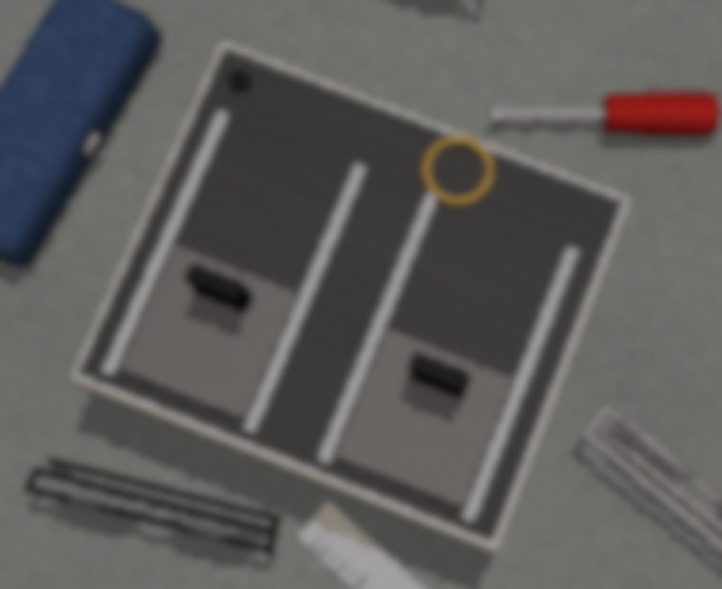

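View pics/sc.png

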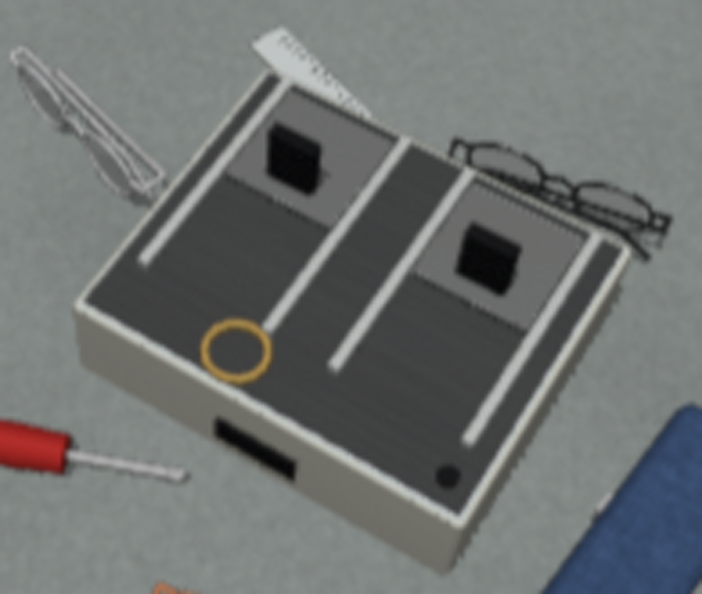

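The crops show the box's top corners, both grey plates closed, and the tabs upright. I'll cast the corners onto z = 70.

```bash
python3 - <<'E'
from h import *
s=load("scene0");t=load("top0")
T=[(225,45),(628,200),(495,548),(77,378)]
S=[(462,522),(78,306),(272,72),(630,246)]
P=[]
for (a,b),(c,d) in zip(T,S):
    p=ray(t,200+(a+.5)/3.8-.5,150+(b+.5)/3.8-.5,70);q=ray(s,255+(c+.5)/3.6-.5,110+(d+.5)/3.6-.5,70)
    print(p.round(1),q.round(1)); P.append((p[:2]+q[:2])/2)
P=np.array(P); c=P.mean(0)
L=np.array([(100,120),(100,-120),(-100,-120),(-100,120)],float)
d=P-c; z=(d@[1,1j])@np.conj(L@[1,1j]); th=np.angle(z); print("c",c,"yaw",th,np.degrees(th), "scale",abs(z)/(L**2).sum())
R=np.array([[np.cos(th),-np.sin(th)],[np.sin(th),np.cos(th)]])
for n,l in(("L",(-30,60)),("R",(-30,-60))):
    X=c+R@l; print(n,X); print(proj(t,[*X,97]),proj(s,[*X,97]))
print("ax",R[:,0])
E
```

```text
[649.3 195.9  70. ] [651.2 199.7  70. ]
[592.7 -29.8  70. ] [595.9 -26.3  70. ]
[404.3  17.5  70. ] [408.1  22.8  70. ]
[461.2 242.6  70. ] [461.4 247.   70. ]
c [528.00631768 108.67979002] yaw -0.24389087578570198 -13.97391784427013 scale 0.9688849243708061
L [513.38295546 174.14854041]
[256.8638524511253, 225.32361549054707] [389.72568153564714, 181.3263234941818]
R [484.4053347   57.69985002]
[314.70048991747944, 248.17090916606747] [335.6978969931646, 153.60731452579608]
ax [ 0.97040575 -0.24148017]
```

```bash
python3 - <<'E'
from h import *
t=load("top0")
for u,v in((590,205),(635,265),(635,220)): print(ray(t,u,v,0).round(),ray(t,u,v,100).round())
E
```

```text
[ 668. -524.    0.] [ 639. -464.  100.]
[ 550. -617.    0.] [ 532. -548.  100.]
[ 648. -620.    0.] [ 620. -551.  100.]
```

Request:
servo_tool:
  increments:
    - {"dx": 3, "dy": 2, "dz": 3, "claw": -1}
    - {"dx": 5, "dy": 6, "dz": 5, "az": 0.1, "claw": -1}
    - {"dx": 6, "dy": 10, "dz": 5, "az": 0.2, "claw": -1}
    - {"dx": 7, "dy": 14, "dz": 5, "az": 0.3, "claw": -1}
    - {"dx": 8, "dy": 18, "dz": 5, "az": 0.4, "claw": -1}
    - {"dx": 9, "dy": 22, "dz": 5, "az": 0.5, "claw": -1}
    - {"dx": 10, "dy": 25, "dz": 5, "az": 0.5, "claw": -1}
    - {"dx": 10, "dy": 25, "dz": 5, "az": 0.5, "claw": -1}

```text
invalid input at $.increments[0]: expected keys dx, dy, dz, ax, ay, az, claw
```

Request:
servo_tool:
  increments:
    - {"dx": 3, "dy": 2, "dz": 3, "ax": 0, "ay": 0, "az": 0, "claw": -1}
    - {"dx": 5, "dy": 6, "dz": 5, "ax": 0, "ay": 0, "az": 0.1, "claw": -1}
    - {"dx": 6, "dy": 10, "dz": 5, "ax": 0, "ay": 0, "az": 0.2, "claw": -1}
    - {"dx": 7, "dy": 14, "dz": 5, "ax": 0, "ay": 0, "az": 0.3, "claw": -1}
    - {"dx": 8, "dy": 18, "dz": 5, "ax": 0, "ay": 0, "az": 0.4, "claw": -1}
    - {"dx": 9, "dy": 22, "dz": 5, "ax": 0, "ay": 0, "az": 0.5, "claw": -1}
    - {"dx": 10, "dy": 25, "dz": 5, "ax": 0, "ay": 0, "az": 0.5, "claw": -1}
    - {"dx": 10, "dy": 25, "dz": 5, "ax": 0, "ay": 0, "az": 0.5, "claw": -1}

```text
clock: 0.77
eef_pos: [385.7, -326.1, 281.4]
tool_rot: [-1.573, 0.005, -2.18]
force: [0.2, 1.1, -0.5]
width: 85.6
```

Request:
servo_tool:
  increments:
    - {"dx": 1, "dy": 4, "dz": 0, "ax": 0, "ay": 0, "az": 0.05, "claw": -1}
    - {"dx": 2, "dy": 8, "dz": 0, "ax": 0, "ay": 0, "az": 0.1, "claw": -1}
    - {"dx": 3, "dy": 12, "dz": 0, "ax": 0, "ay": 0, "az": 0.15, "claw": -1}
    - {"dx": 4, "dy": 16, "dz": 0, "ax": 0, "ay": 0, "az": 0.2, "claw": -1}
    - {"dx": 5, "dy": 20, "dz": 0, "ax": 0, "ay": 0, "az": 0.25, "claw": -1}
    - {"dx": 6, "dy": 24, "dz": 0, "ax": 0, "ay": 0, "az": 0.3, "claw": -1}
    - {"dx": 7, "dy": 28, "dz": 0, "ax": 0, "ay": 0, "az": 0.377, "claw": -1}
    - {"dx": 8, "dy": 31, "dz": 0, "ax": 0, "ay": 0, "az": 0.377, "claw": -1}

```text
clock: 1.43
eef_pos: [462.6, -21.9, 281.4]
tool_rot: [-1.571, 0.001, -1.809]
force: [1.6, -0.5, 0.4]
width: 85.4
```

Request:
servo_tool:
  increments:
    - {"dx": 1, "dy": 3, "dz": -1, "ax": 0, "ay": 0, "az": 0, "claw": -1}
    - {"dx": 2, "dy": 6, "dz": -2, "ax": 0, "ay": 0, "az": 0, "claw": -1}
    - {"dx": 2.2, "dy": 8.3, "dz": -4, "ax": 0, "ay": 0, "az": 0, "claw": -1}
    - {"dx": 2.2, "dy": 8.3, "dz": -7, "ax": 0, "ay": 0, "az": 0, "claw": -1}
    - {"dx": 2.2, "dy": 8.3, "dz": -9, "ax": 0, "ay": 0, "az": 0, "claw": -1}
    - {"dx": 2.2, "dy": 8.3, "dz": -10, "ax": 0, "ay": 0, "az": 0, "claw": -1}
    - {"dx": 2.2, "dy": 8.3, "dz": -10, "ax": 0, "ay": 0, "az": 0, "claw": -1}
    - {"dx": 2.2, "dy": 8.3, "dz": -10, "ax": 0, "ay": 0, "az": 0, "claw": -1}

```text
clock: 2.1
eef_pos: [484.4, 57.5, 180.9]
tool_rot: [-1.572, -0.0, -1.815]
force: [0.6, 0.5, 1.1]
width: 85.5
```

```bash
python3 - <<'E'
from cell import *
from h import *
s=read_state(); print(s)
for n in("scene","top"):
    i=get_image(n); np.savez(n+"1.npz",**i); p=proj(i,s["eef_pos"]); print(n,p)
    x,y=int(p[0]),int(p[1]); a=i["color"][max(0,y-80):y+80,max(0,x-100):x+100,::-1]; cv2.imwrite(f"pics/{n}1.png",cv2.resize(a,None,fx=3.6,fy=3.6,interpolation=cv2.INTER_CUBIC))
E
```

```text
{'clock': 2.1, 'qpos': array([ 0.03728777,  0.48627495, -0.30161771,  2.00762601,  0.22224677,
        0.68007947, -0.64940408]), 'qd': array([ 0.00715373, -0.02607956, -0.0072607 , -0.02134354, -0.00122016,
        0.00136805,  0.00073673]), 'tau': array([-1.62784187e-01, -4.16196084e+01, -2.27049775e+00, -1.35743165e+01,
        2.09814298e-02,  6.69186265e-03, -1.49525539e-02]), 'eef_pos': array([484.42359119,  57.50044446, 180.90489599]), 'tool_rot': array([-1.57213734e+00, -4.44947233e-04, -1.81495454e+00]), 'force': array([0.62854759, 0.47191146, 1.07947222]), 'torque': array([ 0.06403371,  0.01334139, -0.00829653]), 'width': 85.46639417915948}
scene [337.6826026088271, 125.45548073861805]
top [314.69946756439634, 242.4508043951654]
```

View pics/scene1.png

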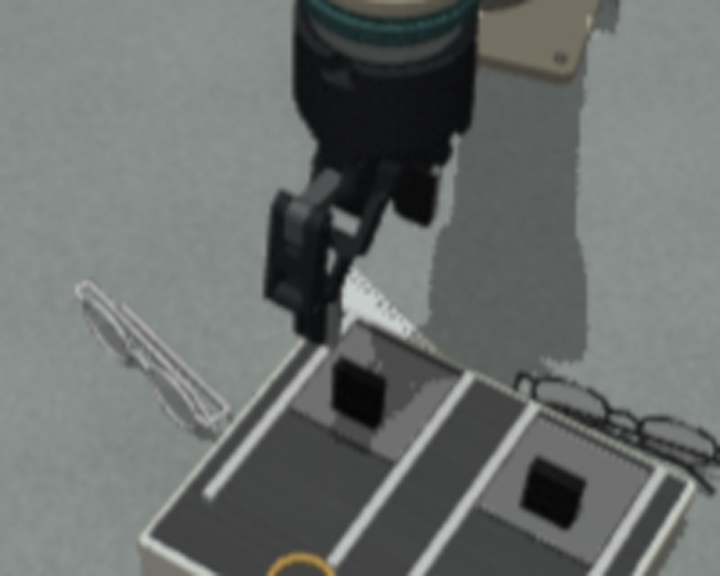

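View pics/top1.png

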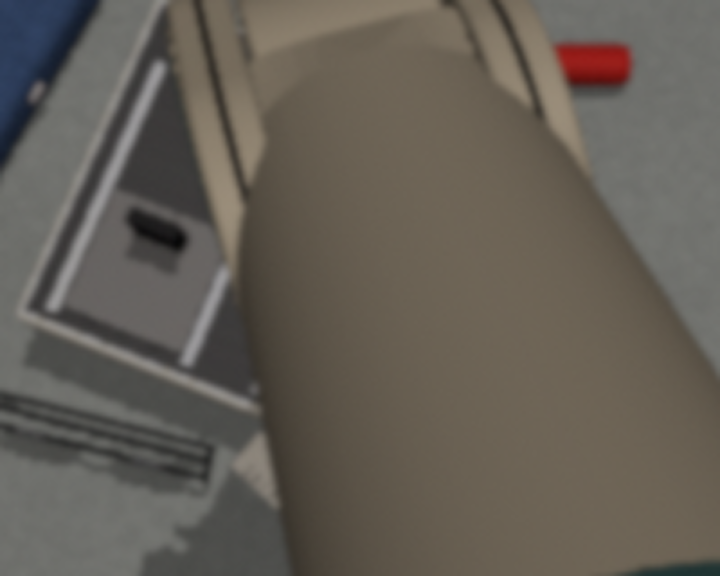

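The right tab sits between the fingers, with one finger ahead of it and one behind. I'll descend to TCP z ≈ 87 and close on it.

Request:
servo_tool:
  increments:
    - {"dx": 0, "dy": 0, "dz": -2.5, "ax": 0, "ay": 0, "az": 0, "claw": -1}
    - {"dx": 0, "dy": 0, "dz": -5, "ax": 0, "ay": 0, "az": 0, "claw": -1}
    - {"dx": 0, "dy": 0, "dz": -7, "ax": 0, "ay": 0, "az": 0, "claw": -1}
    - {"dx": 0, "dy": 0, "dz": -8.4, "ax": 0, "ay": 0, "az": 0, "claw": -1}
    - {"dx": 0, "dy": 0, "dz": -9.3, "ax": 0, "ay": 0, "az": 0, "claw": -1}
    - {"dx": 0, "dy": 0, "dz": -9.3, "ax": 0, "ay": 0, "az": 0, "claw": -1}

```text
clock: 2.7
eef_pos: [484.4, 57.5, 87.6]
tool_rot: [-1.572, -0.001, -1.815]
force: [-0.8, -0.8, 0.9]
width: 85.3
```

Request:
servo_tool:
  increments:
    - {"dx": 0, "dy": 0, "dz": 0, "ax": 0, "ay": 0, "az": 0, "claw": 0.2}
    - {"dx": 0, "dy": 0, "dz": 0, "ax": 0, "ay": 0, "az": 0, "claw": 0.4}
    - {"dx": 0, "dy": 0, "dz": 0, "ax": 0, "ay": 0, "az": 0, "claw": 0.5}
    - {"dx": 0, "dy": 0, "dz": 0, "ax": 0, "ay": 0, "az": 0, "claw": 0.5}
    - {"dx": 0, "dy": 0, "dz": 0, "ax": 0, "ay": 0, "az": 0, "claw": 0.5}

```text
clock: 3.12
eef_pos: [485.1, 57.6, 89.0]
tool_rot: [-1.57, 0.001, -1.815]
force: [-0.2, -0.4, -0.2]
width: 25.5
```

Request:
servo_tool:
  increments:
    - {"dx": 0, "dy": 0, "dz": 0, "ax": 0, "ay": 0, "az": 0, "claw": 0.65}
    - {"dx": 0, "dy": 0, "dz": 0, "ax": 0, "ay": 0, "az": 0, "claw": 0.8}
    - {"dx": 0, "dy": 0, "dz": 0, "ax": 0, "ay": 0, "az": 0, "claw": 1}
    - {"dx": 0, "dy": 0, "dz": 0, "ax": 0, "ay": 0, "az": 0, "claw": 1}
    - {"dx": 0, "dy": 0, "dz": 0, "ax": 0, "ay": 0, "az": 0, "claw": 1}
    - {"dx": 0, "dy": 0, "dz": 0, "ax": 0, "ay": 0, "az": 0, "claw": 1}

```text
clock: 3.62
eef_pos: [483.7, 57.9, 88.7]
tool_rot: [-1.572, -0.0, -1.815]
force: [-2.8, 1.6, 5.5]
width: 8.7
```

```bash
python3 - <<'E'
from cell import *
from h import *
s=read_state(); print(s["force"],s["torque"],s["width"],s["eef_pos"])
for n in("scene",):
    i=get_image(n); np.savez(n+"2.npz",**i)
    a=i["color"][110:275,255:450,::-1]; cv2.imwrite(f"pics/{n}2.png",cv2.resize(a,None,fx=3.6,fy=3.6,interpolation=cv2.INTER_CUBIC))
E
```

```text
[-2.75654672  1.63775957  5.51091507] [ 0.15510802  0.64583646 -0.0481783 ] 8.66243299340919 [483.69082735  57.91776009  88.69635683]
```

View pics/scene2.png

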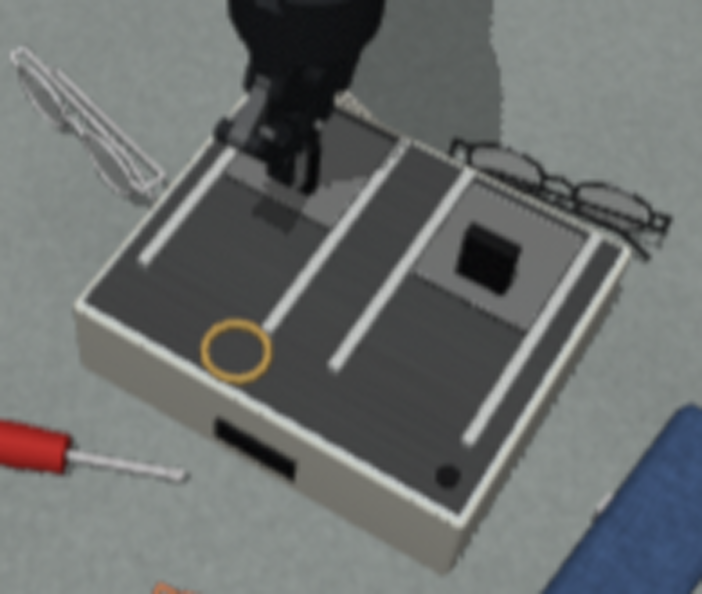

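Gripped, at width 8.7 and with the plate still closed. Now I'll feel it, up to 10 mm along the slide.

Request:
servo_tool:
  increments:
    - {"dx": 0.1, "dy": -0.02, "dz": 0, "ax": 0, "ay": 0, "az": 0, "claw": 1}
    - {"dx": 0.2, "dy": -0.05, "dz": 0, "ax": 0, "ay": 0, "az": 0, "claw": 1}
    - {"dx": 0.3, "dy": -0.07, "dz": 0, "ax": 0, "ay": 0, "az": 0, "claw": 1}
    - {"dx": 0.4, "dy": -0.1, "dz": 0, "ax": 0, "ay": 0, "az": 0, "claw": 1}
    - {"dx": 0.4, "dy": -0.1, "dz": 0, "ax": 0, "ay": 0, "az": 0, "claw": 1}

```text
clock: 4.08
eef_pos: [486.9, 57.1, 88.7]
tool_rot: [-1.574, -0.001, -1.815]
force: [-4.6, 1.4, 8.2]
width: 9.0
```

Request:
servo_tool:
  increments:
    - {"dx": 0.1, "dy": -0.02, "dz": 0, "ax": 0, "ay": 0, "az": 0, "claw": 1}
    - {"dx": 0.2, "dy": -0.05, "dz": 0, "ax": 0, "ay": 0, "az": 0, "claw": 1}
    - {"dx": 0.3, "dy": -0.07, "dz": 0, "ax": 0, "ay": 0, "az": 0, "claw": 1}
    - {"dx": 0.4, "dy": -0.1, "dz": 0, "ax": 0, "ay": 0, "az": 0, "claw": 1}
    - {"dx": 0.4, "dy": -0.1, "dz": 0, "ax": 0, "ay": 0, "az": 0, "claw": 1}
    - {"dx": 0.4, "dy": -0.1, "dz": 0, "ax": 0, "ay": 0, "az": 0, "claw": 1}

```text
clock: 4.58
eef_pos: [490.6, 56.2, 88.7]
tool_rot: [-1.574, -0.001, -1.814]
force: [-6.3, 1.7, 9.4]
width: 8.8
```

Request:
servo_tool:
  increments:
    - {"dx": 0.1, "dy": -0.02, "dz": 0, "ax": 0, "ay": 0, "az": 0, "claw": 1}
    - {"dx": 0.2, "dy": -0.05, "dz": 0, "ax": 0, "ay": 0, "az": 0, "claw": 1}
    - {"dx": 0.3, "dy": -0.07, "dz": 0, "ax": 0, "ay": 0, "az": 0, "claw": 1}
    - {"dx": 0.4, "dy": -0.1, "dz": 0, "ax": 0, "ay": 0, "az": 0, "claw": 1}
    - {"dx": 0.4, "dy": -0.1, "dz": 0, "ax": 0, "ay": 0, "az": 0, "claw": 1}
    - {"dx": 0.4, "dy": -0.1, "dz": 0, "ax": 0, "ay": 0, "az": 0, "claw": 1}

```text
clock: 5.08
eef_pos: [494.2, 55.3, 88.6]
tool_rot: [-1.575, -0.001, -1.814]
force: [-6.6, 1.6, 9.4]
width: 9.2
```

At 10.8 mm the force is only 6.8 N, which follows the spring with no dead stop, so the right shutter looks free. I'll go on toward half travel.

Request:
servo_tool:
  increments:
    - {"dx": 0.15, "dy": -0.04, "dz": 0, "ax": 0, "ay": 0, "az": 0, "claw": 1}
    - {"dx": 0.3, "dy": -0.07, "dz": 0, "ax": 0, "ay": 0, "az": 0, "claw": 1}
    - {"dx": 0.45, "dy": -0.11, "dz": 0, "ax": 0, "ay": 0, "az": 0, "claw": 1}
    - {"dx": 0.6, "dy": -0.15, "dz": 0, "ax": 0, "ay": 0, "az": 0, "claw": 1}
    - {"dx": 0.75, "dy": -0.19, "dz": 0, "ax": 0, "ay": 0, "az": 0, "claw": 1}
    - {"dx": 0.9, "dy": -0.22, "dz": 0, "ax": 0, "ay": 0, "az": 0, "claw": 1}
    - {"dx": 0.9, "dy": -0.22, "dz": 0, "ax": 0, "ay": 0, "az": 0, "claw": 1}

```text
clock: 5.67
eef_pos: [502.6, 53.1, 88.6]
tool_rot: [-1.576, -0.002, -1.814]
force: [-6.3, 1.6, 9.6]
width: 9.2
```

Request:
servo_tool:
  increments:
    - {"dx": 0.2, "dy": -0.05, "dz": 0, "ax": 0, "ay": 0, "az": 0, "claw": 1}
    - {"dx": 0.4, "dy": -0.1, "dz": 0, "ax": 0, "ay": 0, "az": 0, "claw": 1}
    - {"dx": 0.6, "dy": -0.15, "dz": 0, "ax": 0, "ay": 0, "az": 0, "claw": 1}
    - {"dx": 0.8, "dy": -0.2, "dz": 0, "ax": 0, "ay": 0, "az": 0, "claw": 1}
    - {"dx": 0.8, "dy": -0.2, "dz": 0, "ax": 0, "ay": 0, "az": 0, "claw": 1}
    - {"dx": 0.8, "dy": -0.2, "dz": 0, "ax": 0, "ay": 0, "az": 0, "claw": 1}

```text
clock: 6.17
eef_pos: [510.0, 51.3, 88.6]
tool_rot: [-1.577, -0.002, -1.814]
force: [-9.2, 2.8, 12.0]
width: 9.0
```

```bash
python3 - <<'E'
from cell import *
from h import *
s=read_state(); print(s["force"],s["torque"],s["width"],s["eef_pos"])
for n in("scene","top"):
    i=get_image(n); np.savez(n+"3.npz",**i)
    a=i["color"][110:275,255:450,::-1] if n=="scene" else i["color"][150:305,200:390,::-1]; cv2.imwrite(f"pics/{n}3.png",cv2.resize(a,None,fx=3.6,fy=3.6,interpolation=cv2.INTER_CUBIC))
E
```

```text
[-9.24244235  2.80469499 11.9658503 ] [ 0.53753343  1.7129272  -0.09337364] 8.989765731709056 [509.95221525  51.25936255  88.58498691]
```

View pics/scene3.png

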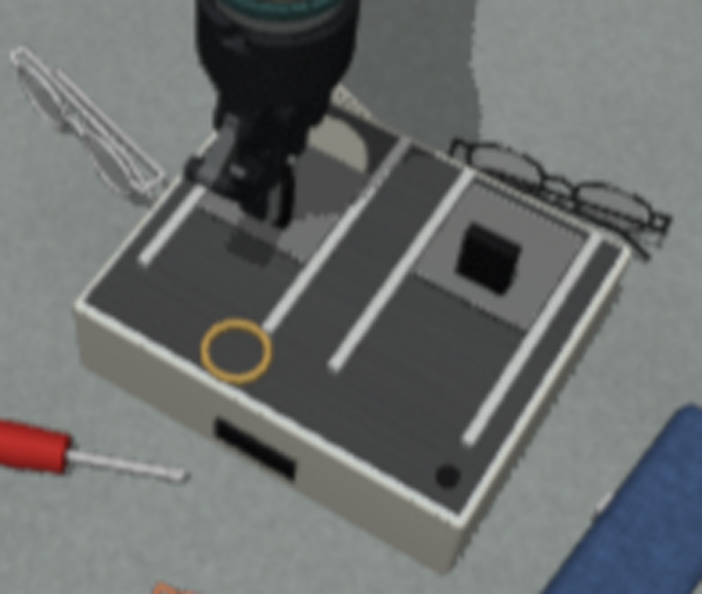

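The right shutter's window is now partly uncovered (white sliver near (340,140)), and the left one is still closed. I'll measure the travel from the plate's edges.

```bash
cat > m.py <<'E'
from h import *
import sys
c=np.array([528.0,108.7]);th=-0.2439
R=np.array([[np.cos(th),-np.sin(th)],[np.sin(th),np.cos(th)]])
def prof(n,y,x0,x1,z=77):
    i=load(n); xs=np.arange(x0,x1,.5)
    P=np.array([proj(i,[*(c+R@[x,y]),z]) for x in xs],np.float32)
    g=cv2.cvtColor(i["color"],cv2.COLOR_RGB2GRAY).astype(np.float32)
    v=cv2.remap(g,P[:,0][None],P[:,1][None],cv2.INTER_CUBIC)[0]
    return xs,cv2.GaussianBlur(v[None],(0,0),3)[0]
def edge(n,y,x0,x1):
    xs,v=prof(n,y,x0,x1); d=-np.gradient(v); k=int(d.argmax()); return float(xs[k]),round(float(d[k]),2)
if __name__=="__main__":
    a=sys.argv[1]
    for y in(-30,-33,-36,-40,-44):
        print(y,"far before",edge("scene0",y,-30,35),"now",edge(a,y,-10,45),"near now",edge(a,y,-90,-30))
    print("left far", [(edge("scene0",y,-30,35),edge(a,y,-30,35)) for y in(40,85)])
E
python3 m.py scene3
```

```text
-30 far before (-14.5, 4.72) now (12.5, 5.14) near now (-88.0, 3.84)
-33 far before (-14.5, 4.4) now (13.0, 4.86) near now (-56.5, 5.06)
-36 far before (-14.5, 4.31) now (11.5, 3.81) near now (-56.5, 5.11)
-40 far before (-14.5, 5.27) now (12.5, 4.69) near now (-57.0, 5.31)
-44 far before (-14.5, 4.99) now (11.5, 4.56) near now (-57.0, 5.1)
left far [((-14.0, 5.01), (-14.0, 5.25)), ((-14.0, 4.86), (-14.0, 5.05))]
```

The plate edges give 27 mm, the same as the TCP. It needs 3 mm more.

Request:
servo_tool:
  increments:
    - {"dx": 0.1, "dy": -0.03, "dz": 0, "ax": 0, "ay": 0, "az": 0, "claw": 1}
    - {"dx": 0.2, "dy": -0.05, "dz": 0, "ax": 0, "ay": 0, "az": 0, "claw": 1}
    - {"dx": 0.3, "dy": -0.08, "dz": 0, "ax": 0, "ay": 0, "az": 0, "claw": 1}
    - {"dx": 0.3, "dy": -0.08, "dz": 0, "ax": 0, "ay": 0, "az": 0, "claw": 1}
    - {"dx": 0.3, "dy": -0.08, "dz": 0, "ax": 0, "ay": 0, "az": 0, "claw": 1}
    - {"dx": 0.3, "dy": -0.08, "dz": 0, "ax": 0, "ay": 0, "az": 0, "claw": 1}
    - {"dx": 0.3, "dy": -0.08, "dz": 0, "ax": 0, "ay": 0, "az": 0, "claw": 1}
    - {"dx": 0.3, "dy": -0.08, "dz": 0, "ax": 0, "ay": 0, "az": 0, "claw": 1}

```text
clock: 6.93
eef_pos: [512.6, 50.6, 88.6]
tool_rot: [-1.578, -0.002, -1.814]
force: [-9.1, 2.8, 12.5]
width: 8.8
```

```bash
python3 - <<'E'
from cell import *
from h import *
for n in("scene","top"):
    i=get_image(n); np.savez(n+"4.npz",**i)
    cv2.imwrite(f"pics/{n}4.png",i["color"][:,:,::-1])
s=read_state(); print(s["force"],s["qd"].round(4),s["width"],s["eef_pos"], s["clock"])
E
python3 m.py scene4
```

```text
[-10.57037929   1.90941756  11.69763359] [ 0.0013  0.0003  0.0006 -0.001   0.0009 -0.0006 -0.0001] 9.106668290340751 [512.57159783  50.59200501  88.58234568] 7.0333
-30 far before (-14.5, 4.72) now (15.0, 4.5) near now (-54.5, 4.86)
-33 far before (-14.5, 4.4) now (15.5, 4.93) near now (-54.5, 5.12)
-36 far before (-14.5, 4.31) now (15.5, 4.57) near now (-55.0, 4.95)
-40 far before (-14.5, 5.27) now (15.0, 4.81) near now (-55.0, 5.06)
-44 far before (-14.5, 4.99) now (15.5, 5.26) near now (-54.5, 5.1)
left far [((-14.0, 5.01), (-14.5, 5.13)), ((-14.0, 4.86), (-14.0, 5.03))]
```

View pics/scene4.png

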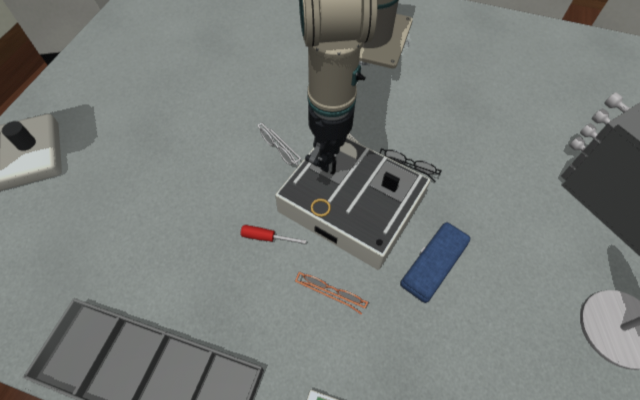

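The plate has moved 29.5–30 mm, its trailing edge is at x ≈ -55 (mid-window), and the force of about 10.5 N matches the spring at half travel. Everything else is where it was, so I'll hand it in.

```bash
python3 -c "
from cell import *
print(finish_job())"
```

```text
the job is handed in; nothing more can be done
None
```

The right shutter is the free one. I slid it to half travel and handed the job in at about 7 s with the gripper still closed on its tab.

- **Feel:** I gripped the right tab and pushed it past the 6 mm latch limit. The force followed the spring (about 6.8 N at 11 mm) with no dead stop. I never touched the left shutter, so that it is the caught one is inferred, not felt.
- **Travel:** The last picture put the plate 29.5–30 mm from closed, with its edge at mid-window (x about -55 mm). The gripper's own travel was slightly lower, at 29.8 mm. The slide force was about 10.7 N, against 10 N expected at half travel.
- **Grip:** The arm was at rest, with the fingers reading 9.1 mm on the 10 mm tab. There was also a steady vertical force of about 12 N on the tool, most likely from the fingers swinging forward as they close.
- **Surroundings:** The left plate's edge did not move beyond the measuring error, and the spectacles, case, lens and screwdriver in view look unmoved. The arm hid part of the near side, including the ruler, so I could not check that in the final picture.

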